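# Find the jar with the loose cap and set it aside for rework

## Robot

A 6-joint arm with a two-finger parallel gripper is mounted at the origin on a cart in front of the work surface, level with it; the furniture and walls round the work are solid. World frame = base frame: x ahead of the robot, y to its left, z up, the work surface at z = 0. Lengths are in mm, angles in rad, forces in N, time in s.
With the tool pointing down it reaches from about 350 to 775 mm from the base axis. Payload 7.3 kg.
Tool frame: the origin (TCP) lies at the very end of the fingers, on their centre line; the grasp point (between the pads) lies 19 mm behind it; z points along the fingers, y is the line along which they close (so a half turn about z gives the same grasp; the last joint's range is limited). The gripper opens to 92 mm and grips with 3 to 60 N. Pads are 19 mm wide; open, the fingers measure 130 mm over their backs; the gripper's body (75 mm by 190 mm) begins 47 mm behind the grasp point.
Start: joints at [-1.404, 0.342, 1.524, -0, 1.275, -0.146], TCP at [161.578, -499.537, 226.741] pointing down, gripper open.
Joint ranges: [-2.53, 2.53], [-0.77, 2.02], [0.04, 2.7], [-1, 4.14], [0.28, 2.66], [-3.11, 3.11]. Speed limits (rad/s): [2.57, 2.57, 3.14, 3.14, 3.14, 3.14].

## Interface

Orientations are given as a unit quaternion [w, x, y, z].
In Python, from cell import robot gives the robot as it stands.
- The arm moves only by the tool carry_out, never from a script. Its argument "steps" is one flat list of numbers, 5 for each row, row after row: the shift along the tool's x, y, z in m, then the turn about the tool's z in degrees, then the closure, from 0 (fully open) to 1 (shut). A call has 1 to 20 rows; each row is the pose to reach, as a shift and turn from the pose commanded when the call began, along the tool's axes at that moment; what a row does not reach only later rows make up. A row lasts 1/10 s, in which the tool goes at most 50 mm and 8.59 degrees, less where a joint would pass 70% of its speed; a pose out of reach is approached as far as the arm can. A call with a gripper value outside its range is refused whole. The fingers move at their own pace and stop on an object; "squeeze" is the grip in N (left out, the last holds). Time passes only in rows, so rows that repeat a pose let the fingers close. It gives the time, the measured TCP pose, the force, the opening and the grip force at its end, in the units of the state.
- robot.get_obs(): the state, without advancing time (a new reading comes with each control period).
- robot.capture(name): name is "scene" or "side" or "wrist"; returns the picture (400x640x3 uint8, blue, green, red); there is no depth.
- robot.get_calibration(name): a dict with "fovy" (degrees; the focal length in pixels is half the picture's height over the tangent of half this angle, whatever the lens; pixels are square), "cx", "cy" (the principal point, pixels), "extrinsics" (4x4, takes a point from world to camera coordinates). Camera axes: x right, y down, z forward; pixel columns grow to the right and rows downward; lengths in mm; the calibration is good to about 2 mm. The wrist camera is an equidistant fisheye: a pixel r from the principal point sees the ray r / f radians off the axis. A picture is of the moment at which its call begins: read the wrist's pose just before it. get_calibration takes no time and is no camera call; for the wrist camera it gives the pose at the moment of the call.
- robot.job_done(): hands the job in; it is judged then, once.
The state is a dict: "time": time; "joint_pos": joint angles; "joint_vel": joint speeds; "joint_efforts": joint torques, N m; "tcp_pos": TCP position; "tcp_rot": TCP orientation; "force": force on the tool from outside, world axes, zero at the start; "wrist_torque": the same for the moment, N m; "grip_width": finger opening in mm; "finger_force": force on a finger pad.
Only numpy, scipy, OpenCV 4.12 (cv2) and the standard library are available. Lean on these libraries where they do the work, as an engineer would, in place of code of your own. Each camera call takes 0.05 s, during which the arm holds its last target. There are 200 camera calls.

## Task

One of the three white jars in the leaning rack has a loose cap. While they all stand in the rack, gently twist each of the three caps about 30 degrees anticlockwise to feel whether it is loose, and leave it as turned; then lift out the jar whose cap turned freely and set it down gently, upright on the floor of the steel tray. Leave the two tight jars in the rack and the other things undisturbed.

Things in the scene. Friction and masses are not known exactly. Their poses are not given: they have to be found in the camera images.
- jar_a_mid (a point): square white jar, 44 x 44 mm, 78 mm tall, about 0.16 kg. Point: its centre, 39 mm above its underside; z: its axis, out of the cap; x: away from the side with a red line. Body 44 mm tall, narrow neck to 52 mm, then a ribbed black screw cap, 38 mm diameter, 26 mm tall (52 to 78 mm above the underside), which cannot come off: the jar may be lifted by it.
- jar_b_mid (a point): square white jar, 44 x 44 mm, 78 mm tall, about 0.16 kg. Point: its centre, 39 mm above its underside; z: its axis, out of the cap; x: away from the side with a red line. Body 44 mm tall, narrow neck to 52 mm, then a ribbed black screw cap, 38 mm diameter, 26 mm tall (52 to 78 mm above the underside), which cannot come off: the jar may be lifted by it.
- jar_c_mid (a point): square white jar, 44 x 44 mm, 78 mm tall, about 0.16 kg. Point: its centre, 39 mm above its underside; z: its axis, out of the cap; x: away from the side with a red line. Body 44 mm tall, narrow neck to 52 mm, then a ribbed black screw cap, 38 mm diameter, 26 mm tall (52 to 78 mm above the underside), which cannot come off: the jar may be lifted by it.
- cap_a (a joint): turn of jar_a's cap, rad; 0 at the start (yellow stripe on the cap in line with the red line), growing anticlockwise seen from above. A tight cap gives 0.12 rad of light play, then stops firmly and the fingers slip round it; a loose one turns easily, up to 1.2 rad. It stays where left. The jar may turn 0.08 rad in its socket first.
- cap_b (a joint): turn of jar_b's cap, rad; 0 at the start (yellow stripe on the cap in line with the red line), growing anticlockwise seen from above. A tight cap gives 0.12 rad of light play, then stops firmly and the fingers slip round it; a loose one turns easily, up to 1.2 rad. It stays where left. The jar may turn 0.08 rad in its socket first.
- cap_c (a joint): turn of jar_c's cap, rad; 0 at the start (yellow stripe on the cap in line with the red line), growing anticlockwise seen from above. A tight cap gives 0.12 rad of light play, then stops firmly and the fingers slip round it; a loose one turns easily, up to 1.2 rad. It stays where left. The jar may turn 0.08 rad in its socket first.
- rack_centre (a point): fixed blue stand, 236 mm wide (y), three sockets 85 mm apart along y. Point: on its sloping plate under the middle socket, 28.5 mm above the worktop; frame level, z up. Sockets and jars lean 25 degrees from vertical to the stand's -x (to the robot), red lines that way. Sockets 47 mm inside, 55 outside, 30 deep; 48 mm of a jar sticks out, along its axis. Jars stand 4 mm from the plate.
- tray: open folded steel tray, loose, 78 mm (its x) by 120 mm (its y), walls 20 mm high and 2 mm thick, floor 2 mm thick; origin at the centre of its underside, z up. It is the empty rework tray, lying on a fixed yellow pad 8 mm thick, 7 mm larger all round.
- bush: flanged brass bush, bystander, 42 mm diameter, 26 mm high; origin at the centre of its underside
- short_sleeve: short steel sleeve with a dark band, bystander, 31 mm diameter, 26 mm high; origin at the centre of its underside
- case: round black case, bystander, 50 mm diameter, 20 mm high; origin at the centre of its underside

How it is judged (in metres and radians):
On the way:
1. each of the three caps has been twisted and left turned while all jars stand in the rack: every cap by at least 0.05 rad, and the loose one by at least 0.2 rad (value of joint each of cap_a, cap_b, cap_c above 0.05 rad and value of joint any of cap_a, cap_b, cap_c above 0.2 rad and distance of each of jar_a_mid, jar_b_mid, jar_c_mid from where it was at the start of the episode below 0.015 m), for 0.2 s.
At the end, for the whole second after the job is handed in: The jar with the loose cap (the one cap still turned by more than 0.14 rad) stands upright (within 6 degrees) and at rest on the floor of the steel tray, inside its walls, the tray flat; the two jars with tight caps are in their sockets within 15 mm of where they started (((value of joint cap_a above 0.14 rad and x of jar_a_mid in the frame of tray between -0.022 and 0.022 m and y of jar_a_mid in the frame of tray between -0.042 and 0.042 m and z of jar_a_mid in the frame of tray between 0.036 and 0.048 m and angle between jar_a_mid's own z axis and vertical below 0.1 rad and angle between tray's own z axis and vertical below 0.06 rad and linear speed of jar_a below 0.02 m/s and distance of each of jar_b_mid, jar_c_mid from where it was at the start of the episode below 0.015 m) or (value of joint cap_b above 0.14 rad and x of jar_b_mid in the frame of tray between -0.022 and 0.022 m and y of jar_b_mid in the frame of tray between -0.042 and 0.042 m and z of jar_b_mid in the frame of tray between 0.036 and 0.048 m and angle between jar_b_mid's own z axis and vertical below 0.1 rad and angle between tray's own z axis and vertical below 0.06 rad and linear speed of jar_b below 0.02 m/s and distance of each of jar_a_mid, jar_c_mid from where it was at the start of the episode below 0.015 m) or (value of joint cap_c above 0.14 rad and x of jar_c_mid in the frame of tray between -0.022 and 0.022 m and y of jar_c_mid in the frame of tray between -0.042 and 0.042 m and z of jar_c_mid in the frame of tray between 0.036 and 0.048 m and angle between jar_c_mid's own z axis and vertical below 0.1 rad and angle between tray's own z axis and vertical below 0.06 rad and linear speed of jar_c below 0.02 m/s and distance of each of jar_a_mid, jar_b_mid from where it was at the start of the episode below 0.015 m))); the robot touches nothing.
It fails at once if a bystander (bush, sleeve or case) is moved by more than 30 mm (distance of any of bush, short_sleeve, case from where it was at the start of the episode above 0.03 m).
It fails at once if a jar whose cap is tight or has not been found loose is pulled 30 mm from its place ((distance of jar_a_mid from where it was at the start of the episode above 0.03 m and value of joint cap_a below 0.13 rad) or (distance of jar_b_mid from where it was at the start of the episode above 0.03 m and value of joint cap_b below 0.13 rad) or (distance of jar_c_mid from where it was at the start of the episode above 0.03 m and value of joint cap_c below 0.13 rad)).
It fails at once if a jar is dropped: it moves faster than 0.6 m/s (a fall of some 18 mm) with no finger on it ((linear speed of jar_a above 0.6 m/s and contact force between the fingers and jar_a below 0.1 N) or (linear speed of jar_b above 0.6 m/s and contact force between the fingers and jar_b below 0.1 N) or (linear speed of jar_c above 0.6 m/s and contact force between the fingers and jar_c below 0.1 N)).
It fails at once if a jar is handled roughly: the fingers bear on it with more than 150 N (contact force between the fingers and jar_a above 150 N or contact force between the fingers and jar_b above 150 N or contact force between the fingers and jar_c above 150 N).
It also fails if it takes over 61 s, if anything falls off the work surface, if the arm or the gripper's body presses on something with over 40 N, if the wrist force passes 120 N, or if a joint passes its speed limit or range.

## Working session

There is one attempt and no reset: what is moved stays moved. The work goes in short steps, Python scripts to look and compute and a tool call to move; the robot and the scene stay as the last step left them, time stands still between calls to the robot, and variables do not carry over. Pictures are saved under pics/ and viewed, at most 11 in all, crops included, and the job is handed in when it is done.

Besides the shell and the picture viewer there is one more tool, called in YAML: its name, and indented under it one key for each argument. carry_out: Moves the arm, as the interface text tells. Its arguments: {"type":"object","properties":{"steps":{"type":"array","items":{"type":"number"}},"squeeze":{"type":"number"}},"required":["steps"]}

```bash
mkdir -p pics; ls; python3 - <<'E'
from cell import robot
import cv2, numpy as np
for n in ("scene","side"):
    im=robot.capture(n); cv2.imwrite(f"pics/{n}0.png",im)
    c=robot.get_calibration(n); print(n,c["fovy"],c["cx"],c["cy"],np.round(c["extrinsics"],3).tolist())
o=robot.get_obs(); print(o["time"],o["tcp_rot"],o["force"],o["grip_width"])
E
```

```text
pics
scene 56.78602559401932 317.1626215359491 191.65975292663353 [[-0.912, -0.409, -0.017, 479.46], [-0.279, 0.653, -0.704, 237.345], [0.299, -0.638, -0.71, 715.085], [0.0, 0.0, 0.0, 1.0]]
side 52.03498632501815 326.6288879939973 202.0682328535259 [[0.988, -0.154, -0.02, -549.414], [-0.099, -0.532, -0.841, 80.737], [0.119, 0.833, -0.541, 871.698], [0.0, 0.0, 0.0, 1.0]]
0.1 [-6.74138754e-04  9.87793196e-01  1.55769531e-01 -2.02748463e-05] [0.70770876 0.38700117 0.11939575] 91.42683912992875
```

View pics/scene0.png

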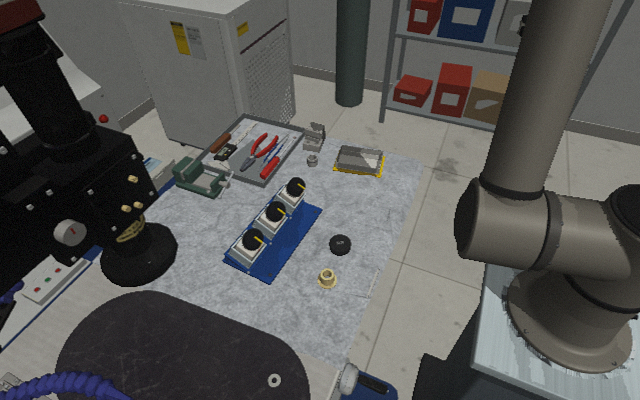

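View pics/side0.png

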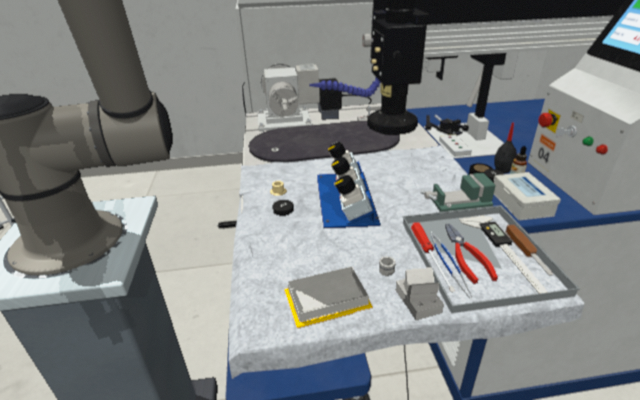

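The scene view shows the caps at about (296,188), (273,212) and (252,241), and the tray on its yellow pad at (360,160). In the side view the caps are at (346,185), (341,166) and (336,150), and the tray is at (328,295). Next I'll triangulate these.

```bash
cat > h.py <<'E'
from cell import robot
import cv2, numpy as np
from scipy.spatial.transform import Rotation as R
def cam(n):
    c=robot.get_calibration(n); E=np.array(c["extrinsics"]); return 200/np.tan(np.radians(c["fovy"])/2),c["cx"],c["cy"],E
def ray(n,p,c=None):
    f,cx,cy,E=c or cam(n); u=np.array([p[0]-cx,p[1]-cy])/f
    if n=="wrist":
        r=np.linalg.norm(u)+1e-12; d=np.r_[u/r*np.sin(r),np.cos(r)]
    else: d=np.r_[u,1]
    d=E[:3,:3].T@d; return -E[:3,:3].T@E[:3,3], d/np.linalg.norm(d)
def plane(n,p,z,c=None):
    o,d=ray(n,p,c); return o+d*(z-o[2])/d[2]
def tri(rs):
    A=sum(np.eye(3)-np.outer(d,d) for o,d in rs); b=sum((np.eye(3)-np.outer(d,d))@o for o,d in rs)
    return np.linalg.solve(A,b)
def blobs(m,amin,amax=1e9):
    n,l,s,c=cv2.connectedComponentsWithStats(m.astype(np.uint8)); return [(c[i].round(1).tolist(),s[i].tolist()) for i in range(1,n) if amin<=s[i][4]<=amax]
E
python3 - <<'E'
from h import *
roi={"scene":(215,165,330,290),"side":(310,135,385,230)}
troi={"scene":(325,135,395,185),"side":(275,260,380,330)}
P={}
for n in roi:
    im=cv2.imread(f"pics/{n}0.png"); x0,y0,x1,y1=roi[n]; s=im[y0:y1,x0:x1].astype(int)
    hsv=cv2.cvtColor(im,cv2.COLOR_BGR2HSV)
    m=(s.max(2)<45)
    b=blobs(m,25); b=[([c[0]+x0,c[1]+y0],st) for c,st in b]; print(n,"black",b)
    P[n]=b
    hs=hsv[y0:y1,x0:x1]; bl=((hs[...,0]>100)&(hs[...,0]<130)&(hs[...,1]>130)&(hs[...,2]>50)).astype(np.uint8)
    cn=max(cv2.findContours(bl,0,2)[0],key=cv2.contourArea); h=cv2.approxPolyDP(cv2.convexHull(cn),4,True)[:,0]+[x0,y0]
    print("blue hull",h.tolist(),[plane(n,p,5)[:2].round().tolist() for p in h])
    x0,y0,x1,y1=troi[n]; hs=hsv[y0:y1,x0:x1]
    ye=((hs[...,0]>18)&(hs[...,0]<35)&(hs[...,1]>130)).astype(np.uint8)
    h=cv2.approxPolyDP(cv2.convexHull(cv2.findNonZero(ye)),3,True)[:,0]+[x0,y0]
    print("yellow",h.tolist(),[plane(n,p,8)[:2].round().tolist() for p in h])
a=sorted(P["scene"],key=lambda t:t[0][1]); b=sorted(P["side"],key=lambda t:-t[0][1])
for p,q in zip(a,b): print(p[0],q[0],tri([ray("scene",p[0]),ray("side",q[0])]).round(1))
E
```

```text
scene black [([294.9, 186.8], [72, 13, 18, 19, 233]), ([274.7, 211.0], [51, 36, 19, 21, 268]), ([251.8, 239.0], [28, 64, 20, 21, 305])]
blue hull [[321, 209], [269, 284], [223, 261], [229, 248], [302, 200]] [[542.0, -61.0], [557.0, 174.0], [678.0, 164.0], [685.0, 129.0], [599.0, -70.0]]
yellow [[384, 156], [379, 177], [333, 170], [334, 164]] [[459.0, -313.0], [445.0, -224.0], [569.0, -202.0], [576.0, -226.0]]
side black [([339.5, 158.7], [20, 7, 19, 33, 335]), ([345.8, 185.0], [26, 41, 19, 18, 215])]
blue hull [[358, 163], [379, 224], [324, 226], [318, 176]] [[678.0, 220.0], [661.0, -69.0], [542.0, -55.0], [559.0, 168.0]]
yellow [[371, 307], [297, 327], [285, 289], [369, 301]] [[585.0, -301.0], [458.0, -322.0], [445.0, -234.0], [585.0, -287.0]]
[294.9, 186.8] [345.8, 185.0] [594.  -31.2  88.5]
[274.7, 211.0] [339.5, 158.7] [595.7  62.8 102.8]
```

The front edge of the rack gives a yaw of about -3.7°, and the caps are near x≈595. The tray's long side lies roughly along world x, centred near (515,-262). I'll move above the rack for a closer look.

carry_out:
  steps: [0.55,-0.405,-0.073,21.7,0.0,0.55,-0.405,-0.073,21.7,0.0,0.55,-0.405,-0.073,21.7,0.0,0.55,-0.405,-0.073,21.7,0.0,0.55,-0.405,-0.073,21.7,0.0,0.55,-0.405,-0.073,21.7,0.0,0.55,-0.405,-0.073,21.7,0.0,0.55,-0.405,-0.073,21.7,0.0,0.55,-0.405,-0.073,21.7,0.0,0.55,-0.405,-0.073,21.7,0.0,0.55,-0.405,-0.073,21.7,0.0,0.55,-0.405,-0.073,21.7,0.0,0.55,-0.405,-0.073,21.7,0.0,0.55,-0.405,-0.073,21.7,0.0,0.55,-0.405,-0.073,21.7,0.0,0.55,-0.405,-0.073,21.7,0.0,0.55,-0.405,-0.073,21.7,0.0,0.55,-0.405,-0.073,21.7,0.0]

```text
time: 1.9
tcp_pos: [559.7, 53.9, 299.7]
tcp_rot: [0.0, 0.999, -0.034, -0.0]
force: [-0.3, 1.2, -0.1]
grip_width: 91.8
finger_force: 0.0
```

```bash
python3 - <<'E'
from h import *
import json
f,cx,cy,E=cam("wrist"); im=robot.capture("wrist"); cv2.imwrite("pics/w1.png",im); np.save("w1E.npy",E)
o=robot.get_obs(); print(o["time"],o["tcp_pos"],o["tcp_rot"],o["force"],"cam",f,cx,cy,(-E[:3,:3].T@E[:3,3]).round(1),E[:3,:3].round(3).tolist())
E
```

```text
1.95 [559.81057677  53.93839871 299.86303329] [ 1.24580916e-04  9.99427624e-01 -3.38291143e-02 -1.06746454e-05] [-0.40810666 -0.7667803  -0.66786488] cam 309.70691628693146 314.1008225094131 201.39932263765564 [641.4  48.6 458.4] [[-0.068, -0.998, 0.001], [-0.951, 0.065, 0.302], [-0.301, 0.02, -0.953]]
```

View pics/w1.png

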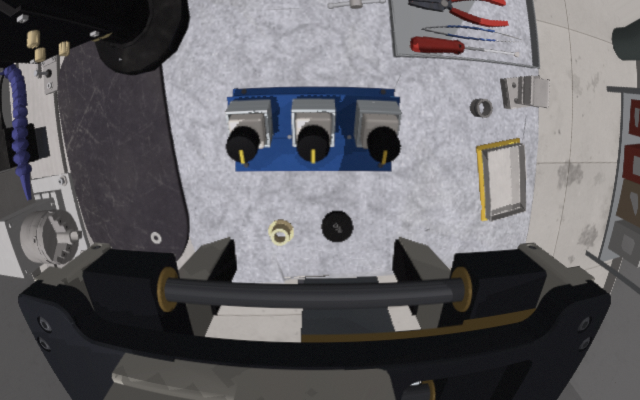

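The wrist view shows the three caps at (242,144), (313,144) and (383,144), with their stripes pointing at the robot. The rack's front edge is at row 170. The tray is at (503,182), the bush at (281,232) and the case at (337,226). Now I'll measure these.

```bash
python3 - <<'E'
from h import *
im=cv2.imread("pics/w1.png"); c=(*cam("wrist")[:3],np.load("w1E.npy")); hsv=cv2.cvtColor(im,cv2.COLOR_BGR2HSV).astype(int)
H,S,V=hsv[...,0],hsv[...,1],hsv[...,2]
cap=((V<50)|((H>18)&(H<35)&(S>130))).astype(np.uint8)
for x in (242,313,383):
    m=np.zeros_like(cap); m[115:168,x-24:x+24]=cap[115:168,x-24:x+24]
    cn=max(cv2.findContours(m,0,2)[0],key=cv2.contourArea); h=cv2.convexHull(cn); M=cv2.moments(h); p=(M['m10']/M['m00'],M['m01']/M['m00'])
    print("cap",np.round(p,1),cv2.boundingRect(h),plane("wrist",p,91,c).round(1))
bl=((H>100)&(H<130)&(S>130)&(V>50)).astype(np.uint8); bl[:, :200]=0; bl[:,420:]=0; bl[:80]=0; bl[180:]=0
ys,xs=np.nonzero(bl); low=[(x,ys[xs==x].max()) for x in range(240,390,3)]
P=np.array([plane("wrist",p,2,c)[:2] for p in low]); k=np.polyfit(P[:,1],P[:,0],1); print("front edge x at y=50",np.polyval(k,50),"slope",k[0],"deg",np.degrees(np.arctan(k[0])))
# tray
ye=((H>18)&(H<35)&(S>130)).astype(np.uint8); ye[:,:460]=0; ye[:,540:]=0; ye[:120]=0; ye[230:]=0
q=cv2.minAreaRect(np.array([plane("wrist",p[0],8,c)[:2] for p in cv2.findNonZero(ye)],np.float32)); print("pad",q,cv2.boxPoints(q).round().tolist())
for n,p,z in (("bush",(281,232),20),("case",(337,226),20)): print(n,plane("wrist",p,z,c).round())
cv2.imwrite("pics/tray1.png",cv2.resize(im[125:230,460:545],None,fx=5,fy=5,interpolation=cv2.INTER_CUBIC))
E
```

```text
cap [242.8 143.8] (227, 126, 33, 37) [604.1 137.1  91. ]
cap [312.9 143.1] (297, 125, 33, 38) [597.8  52.6  91. ]
cap [382.8 144.8] (367, 127, 33, 40) [591.2 -31.4  91. ]
front edge x at y=50 547.6788228832136 slope 0.060031378929833804 deg 3.4354217901824304
pad ((516.2411499023438, -260.57318115234375), (131.28475952148438, 87.99064636230469), 8.601594924926758) [[445.0, -227.0], [458.0, -314.0], [588.0, -294.0], [575.0, -207.0]]
bush [457. 112.  20.]
case [461.  25.  20.]
```

carry_out:
  steps: [0.036,-0.001,0.15,15,0.35,0.036,-0.001,0.15,15,0.35,0.036,-0.001,0.15,15,0.35,0.036,-0.001,0.15,15,0.35,0.036,-0.001,0.15,15,0.35,0.036,-0.001,0.18,15,0.35,0.036,-0.001,0.2,15,0.35,0.036,-0.001,0.215,15,0.35,0.036,-0.001,0.223,15,0.35,0.036,-0.001,0.223,15,0.35,0.036,-0.001,0.223,15,0.35]
  squeeze: 10

```text
time: 3.05
tcp_pos: [597.3, 53.5, 78.8]
tcp_rot: [-0.0, 0.987, -0.163, 0.002]
force: [-0.7, -0.5, 0.7]
grip_width: 59.4
finger_force: 0.0
```

```bash
python3 - <<'E'
from h import *
im=robot.capture("wrist"); cv2.imwrite("pics/w2.png",im)
o=robot.get_obs(); print(o["tcp_pos"],o["force"],o["wrist_torque"],o["grip_width"])
E
```

```text
[597.31066523  53.56232116  78.67473036] [ 0.4656078  -0.17715854 -0.51964535] [0.05150531 0.02521012 0.01067402] 59.46749840821144
```

View pics/w2.png

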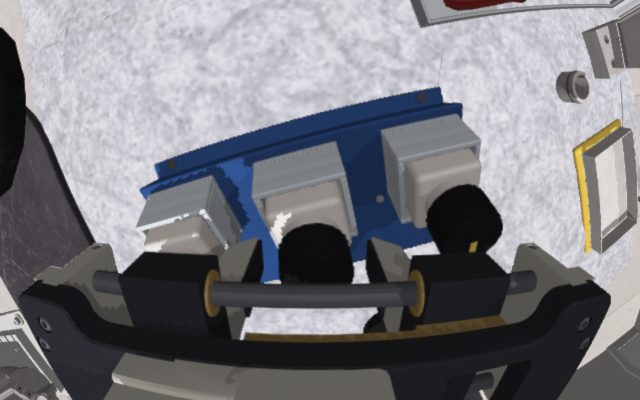

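The middle cap sits centred between the open fingers at about (316,255). I'll close on it and twist anticlockwise.

carry_out:
  steps: [-0.001,0,0,0,0.8,-0.001,0,0,0,0.8,-0.001,0,0,0,0.8,-0.001,0,0,0,0.8,-0.001,0,0,0,0.8,-0.001,0,0,0,0.8,-0.001,0,0,-4,0.8,-0.001,0,0,-8,0.8,-0.001,0,0,-12,0.8,-0.001,0,0,-16,0.8,-0.001,0,0,-20,0.8]
  squeeze: 10

```text
time: 4.2
tcp_pos: [594.6, 52.8, 76.5]
tcp_rot: [0.001, 1.0, 0.012, -0.001]
force: [-2.5, -5.5, 1.4]
grip_width: 38.2
finger_force: 10.0
```

```bash
python3 - <<'E'
from h import *
o=robot.get_obs(); print(o["tcp_pos"],o["tcp_rot"],o["force"],o["wrist_torque"],o["grip_width"],o["finger_force"])
E
```

```text
[594.63564524  52.77064197  76.46519069] [ 9.13957241e-04  9.99929087e-01  1.18370519e-02 -9.32893850e-04] [-2.547682   -5.49186184  1.3620122 ] [-0.99440418  0.48151344 -0.27302035] 38.227758999156855 9.994860514998436
```

carry_out:
  steps: [0,0,0,-4,0.8,0,0,0,-8,0.8,0,0,0,-12,0.8,0,0,0,-14,0.8,0,0,0,-14,0.8]
  squeeze: 10

```text
time: 4.7
tcp_pos: [594.5, 52.1, 76.1]
tcp_rot: [0.001, 0.991, 0.133, -0.001]
force: [-2.8, -6.2, 0.9]
grip_width: 39.7
finger_force: 10.0
```

```bash
python3 - <<'E'
from h import *
o=robot.get_obs(); print(o["tcp_pos"],o["tcp_rot"],o["force"],o["wrist_torque"],o["grip_width"],o["finger_force"])
E
```

```text
[594.49893369  52.125003    76.0659684 ] [ 0.00110603  0.99116785  0.13260188 -0.00134296] [-2.8255146 -6.183683   0.900297 ] [-1.26323031  0.35022301 -0.23705753] 39.738691299529954 9.99977096915245
```

carry_out:
  steps: [0,0,0,0,0.35,0,0,0,0,0.35,0,0,0,0,0.35,0,0,-0.03,0,0.35,0,0,-0.06,0,0.35,0.0296,-0.08,-0.06,34,0.35,0.0296,-0.08,-0.06,34,0.35,0.0296,-0.08,-0.06,34,0.35,0.0296,-0.08,-0.06,34,0.35,0.0296,-0.08,-0.06,34,0.35,0.0296,-0.08,-0.04,34,0.35,0.0296,-0.08,-0.02,34,0.35,0.0296,-0.08,-0.005,34,0.35,0.0296,-0.08,0,34,0.35,0.0296,-0.08,0,34,0.35,0.0296,-0.08,0,34,0.35]

```text
time: 6.3
tcp_pos: [603.4, 139.0, 77.5]
tcp_rot: [-0.0, 0.987, -0.163, 0.001]
force: [-0.8, 1.0, 0.7]
grip_width: 59.5
finger_force: 0.0
```

```bash
python3 - <<'E'
from h import *
im=robot.capture("wrist"); cv2.imwrite("pics/w3.png",im)
o=robot.get_obs(); print(o["tcp_pos"],o["tcp_rot"],o["force"],o["wrist_torque"],o["grip_width"])
E
```

```text
[603.55181932 138.98298698  77.70993888] [-2.14027071e-04  9.86678181e-01 -1.62681667e-01  8.92023497e-04] [ 0.30366946  0.2616036  -0.17748738] [0.01513533 0.01673934 0.01586941] 59.63416734807033
```

View pics/w3.png

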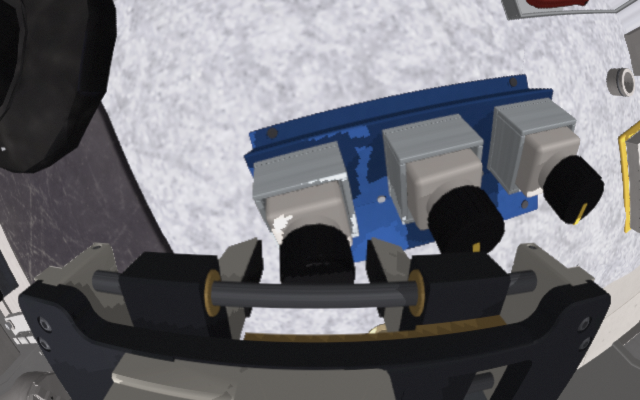

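The left cap is centred between the fingers at (316,252). The middle cap's stripe at (476,248) has hardly turned, so that cap looks tight. Twisting the left cap next.

carry_out:
  steps: [-0.001,0.002,0,0,0.8,-0.001,0.002,0,0,0.8,-0.001,0.002,0,0,0.8,-0.001,0.002,0,0,0.8,-0.001,0.002,0,0,0.8,-0.001,0.002,0,0,0.8,-0.001,0.002,0,-4,0.8,-0.001,0.002,0,-8,0.8,-0.001,0.002,0,-12,0.8,-0.001,0.002,0,-16,0.8,-0.001,0.002,0,-20,0.8]
  squeeze: 10

```text
time: 7.45
tcp_pos: [601.5, 136.5, 76.9]
tcp_rot: [0.001, 1.0, 0.012, 0.0]
force: [-1.0, -4.8, 1.4]
grip_width: 37.9
finger_force: 10.0
```

```bash
python3 - <<'E'
from h import *
o=robot.get_obs(); print(o["tcp_pos"],o["tcp_rot"],o["force"],o["wrist_torque"],o["grip_width"],o["finger_force"])
E
```

```text
[601.51041793 136.54496764  76.87339919] [7.47622328e-04 9.99926775e-01 1.20767529e-02 1.92617993e-04] [-1.02860033 -4.82910462  1.44142971] [-0.9791918   0.12533849 -0.19868501] 37.854126334180805 10.003791600465775
```

carry_out:
  steps: [0,0,0,-4,0.8,0,0,0,-8,0.8,0,0,0,-12,0.8,0,0,0,-14,0.8,0,0,0,-14,0.8]
  squeeze: 10

```text
time: 7.95
tcp_pos: [601.7, 135.9, 77.1]
tcp_rot: [0.001, 0.991, 0.133, 0.0]
force: [-0.1, -4.8, 2.2]
grip_width: 39.2
finger_force: 10.0
```

```bash
python3 - <<'E'
from h import *
o=robot.get_obs(); print(o["tcp_pos"],o["tcp_rot"],o["force"],o["wrist_torque"],o["grip_width"],o["finger_force"])
E
```

```text
[601.69619888 135.89559961  77.1127502 ] [1.18230000e-03 9.91141266e-01 1.32806363e-01 2.51334563e-04] [-0.07762311 -4.75124245  2.21486716] [-1.15506426  0.05945868 -0.20821825] 39.232113171633785 10.00023141503334
```

carry_out:
  steps: [0,0,0,0,0.35,0,0,0,0,0.35,0,0,0,0,0.35,0,0,-0.03,0,0.35,0,0,-0.06,0,0.35,-0.056,0.158,-0.06,34,0.35,-0.056,0.158,-0.06,34,0.35,-0.056,0.158,-0.06,34,0.35,-0.056,0.158,-0.06,34,0.35,-0.056,0.158,-0.06,34,0.35,-0.056,0.158,-0.06,34,0.35,-0.056,0.158,-0.04,34,0.35,-0.056,0.158,-0.02,34,0.35,-0.056,0.158,-0.005,34,0.35,-0.056,0.158,0,34,0.35,-0.056,0.158,0,34,0.35,-0.056,0.158,0,34,0.35]

```text
time: 9.65
tcp_pos: [589.3, -29.1, 77.4]
tcp_rot: [0.0, 0.987, -0.162, 0.001]
force: [0.4, 0.5, 0.2]
grip_width: 59.6
finger_force: 0.0
```

```bash
python3 - <<'E'
from h import *
im=robot.capture("wrist"); cv2.imwrite("pics/w4.png",im)
o=robot.get_obs(); print(o["tcp_pos"],o["tcp_rot"],o["force"],o["wrist_torque"],o["grip_width"])
E
```

```text
[589.39741166 -29.31485578  77.62676608] [-1.89263839e-06  9.86704029e-01 -1.62525261e-01  8.36188004e-04] [-0.193561   -0.15404967 -0.09769248] [ 0.04176505  0.04004217 -0.03386607] 59.95521667355603
```

View pics/w4.png

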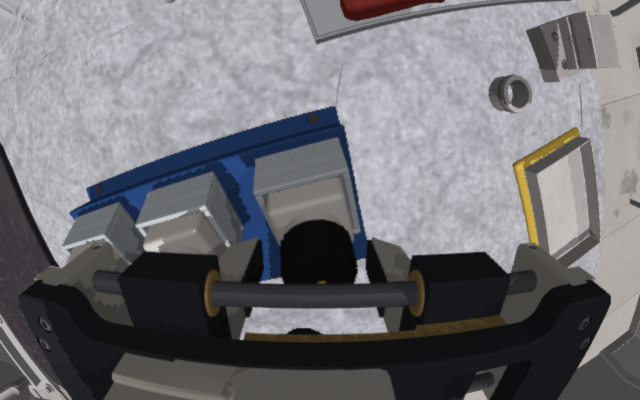

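The right cap is centred between the fingers at (318,250), and the tray shows at (555,195). Twisting this cap now.

carry_out:
  steps: [0,0.002,0,0,0.8,0,0.002,0,0,0.8,0,0.002,0,0,0.8,0,0.002,0,0,0.8,0,0.002,0,0,0.8,0,0.002,0,0,0.8,0,0.002,0,-4,0.8,0,0.002,0,-8,0.8,0,0.002,0,-12,0.8,0,0.002,0,-16,0.8,0,0.002,0,-20,0.8]
  squeeze: 10

```text
time: 10.8
tcp_pos: [588.0, -32.2, 76.8]
tcp_rot: [0.0, 1.0, 0.012, -0.0]
force: [-1.5, -3.0, 0.2]
grip_width: 38.1
finger_force: 10.0
```

```bash
python3 - <<'E'
from h import *
o=robot.get_obs(); print(o["tcp_pos"],o["tcp_rot"],o["force"],o["wrist_torque"],o["grip_width"],o["finger_force"])
E
```

```text
[588.02427937 -32.23594498  76.78817524] [ 4.43496812e-04  9.99929573e-01  1.18595233e-02 -5.90955969e-05] [-1.49335354 -2.98803771  0.19305325] [-0.59322871  0.33686784 -0.30694962] 38.08492827702098 10.020859837532043
```

carry_out:
  steps: [0,0,0,-4,0.8,0,0,0,-8,0.8,0,0,0,-12,0.8,0,0,0,-14,0.8,0,0,0,-14,0.8]
  squeeze: 10

```text
time: 11.3
tcp_pos: [587.8, -33.2, 76.6]
tcp_rot: [0.001, 0.991, 0.133, -0.0]
force: [-1.6, -5.3, -0.5]
grip_width: 39.8
finger_force: 10.0
```

```bash
python3 - <<'E'
from h import *
o=robot.get_obs(); print(o["tcp_pos"],o["tcp_rot"],o["force"],o["wrist_torque"],o["grip_width"],o["finger_force"])
E
```

```text
[587.83665476 -33.19824297  76.59353451] [ 9.88928933e-04  9.91165279e-01  1.32628160e-01 -4.28696202e-04] [-1.61833776 -5.30261648 -0.50610512] [-1.11155615  0.27653489 -0.29804514] 39.77592853907131 9.999736994504929
```

carry_out:
  steps: [0,0,0,0,0.35,0,0,0,0,0.35,0,0,0,0,0.35,0,0,-0.03,0,0.35,0,0,-0.06,0,0.35,-0.004,-0.091,-0.15,19,0.35,-0.004,-0.091,-0.15,19,0.35,-0.004,-0.091,-0.15,19,0.35,-0.004,-0.091,-0.15,19,0.35,-0.004,-0.091,-0.15,19,0.35,-0.004,-0.091,-0.15,19,0.35]

```text
time: 12.4
tcp_pos: [559.9, 54.4, 225.2]
tcp_rot: [0.0, 0.999, -0.033, -0.001]
force: [-0.1, -0.1, -0.5]
grip_width: 59.7
finger_force: 0.0
```

```bash
python3 - <<'E'
from h import *
c=cam("wrist"); im=robot.capture("wrist"); np.save("w5E.npy",c[3]); cv2.imwrite("pics/w5f.png",im)
o=robot.get_obs(); print(o["time"],o["tcp_pos"],o["tcp_rot"])
cv2.imwrite("pics/w5.png",cv2.resize(im[60:240,180:440],None,fx=3,fy=3,interpolation=cv2.INTER_CUBIC))
E
```

```text
12.45 [559.97290934  54.23656685 225.1176857 ] [ 1.32423640e-04  9.99446704e-01 -3.32341657e-02 -1.32644489e-03]
```

View pics/w5.png

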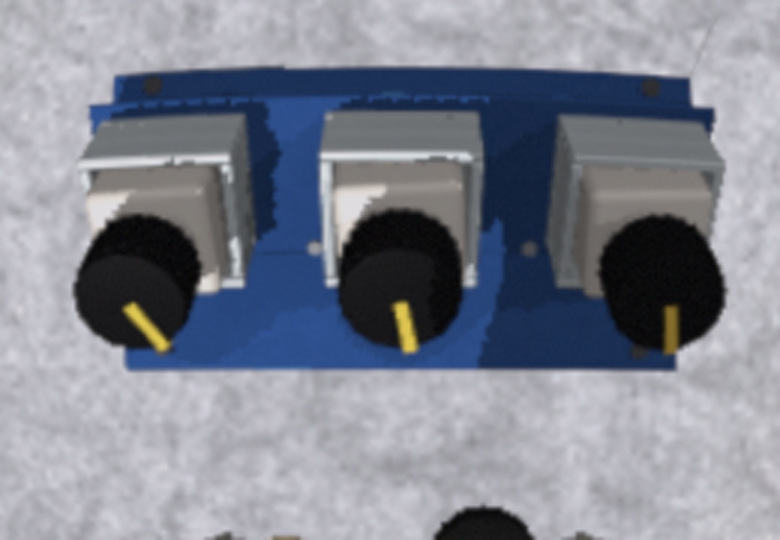

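The left cap's stripe, drawn from (130,305) to (165,350), has turned about 35°, so this cap is loose. The middle and right caps turned only a little, which makes them tight. I'll grip the left cap square on.

carry_out:
  steps: [0.0365,-0.085,0.05,0,0.35,0.0365,-0.085,0.05,0,0.35,0.0365,-0.085,0.09,0,0.35,0.0365,-0.085,0.12,0,0.35,0.0365,-0.085,0.14,0,0.35,0.0365,-0.085,0.149,0,0.35,0.0365,-0.085,0.149,0,0.35,0.0365,-0.085,0.149,0,0.35,0.0365,-0.085,0.149,0,0.8,0.0365,-0.085,0.149,0,0.8,0.0365,-0.085,0.149,0,0.8,0.0365,-0.085,0.149,0,0.8,0.0365,-0.085,0.149,0,0.8,0.0365,-0.085,0.149,0,0.8,0.0365,-0.085,0.149,0,0.8]
  squeeze: 25

```text
time: 13.95
tcp_pos: [602.7, 137.6, 78.4]
tcp_rot: [-0.0, 0.999, -0.033, 0.001]
force: [0.1, 0.0, 5.8]
grip_width: 37.5
finger_force: 25.0
```

carry_out:
  steps: [-0.0015,0,-0.0035,0,0.8,-0.0034,0,-0.0072,0,0.8,-0.005,0,-0.0109,0,0.8,-0.0068,0,-0.0145,0,0.8]

```text
time: 14.35
tcp_pos: [595.3, 137.9, 92.3]
tcp_rot: [0.0, 0.999, -0.033, -0.0]
force: [1.8, -0.4, -2.3]
grip_width: 37.6
finger_force: 25.0
```

carry_out:
  steps: [-0.0025,0,-0.0054,0,0.8,-0.005,0,-0.0109,0,0.8,-0.0076,0,-0.0163,0,0.8,-0.0101,0,-0.0217,0,0.8,-0.0127,0,-0.0272,0,0.8,-0.0152,0,-0.0326,0,0.8,-0.0177,0,-0.038,0,0.8,-0.0177,0,-0.06,0,0.8,-0.0177,0,-0.08,0,0.8,-0.0177,0,-0.1,0,0.8,-0.0177,0,-0.1,0,0.8,-0.0177,0,-0.1,0,0.8]

```text
time: 15.55
tcp_pos: [577.7, 139.1, 192.0]
tcp_rot: [0.0, 0.999, -0.033, 0.0]
force: [0.3, -0.4, -2.4]
grip_width: 37.7
finger_force: 25.0
```

```bash
python3 - <<'E'
from h import *
im=robot.capture("side"); cv2.imwrite("pics/s6f.png",im)
cv2.imwrite("pics/s6.png",cv2.resize(im[60:240,270:420],None,fx=3,fy=3,interpolation=cv2.INTER_CUBIC))
o=robot.get_obs(); print(o["time"],o["tcp_pos"],o["force"],o["wrist_torque"])
E
```

```text
15.6 [577.24291377 139.02668357 191.15861297] [-0.47066084  0.13633773 -2.88428588] [ 0.02936491  0.06753376 -0.01595311]
```

View pics/s6.png

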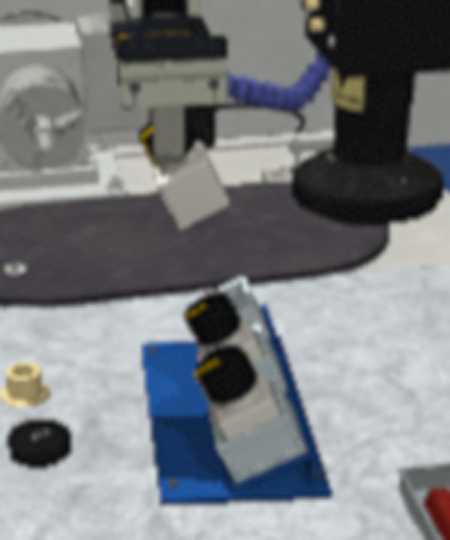

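The jar is held clear of the rack at about (195,185) in the crop, still leaning by the rack angle, and the other two jars are in their sockets. I'll carry it over the tray.

carry_out:
  steps: [-0.002,0.01,0,0,0.8,-0.005,0.03,0,0,0.8,-0.009,0.055,0,0,0.8,-0.013,0.08,0,0,0.8,-0.017,0.105,0,0,0.8,-0.021,0.13,0,-2,0.8,-0.025,0.155,0,-4,0.8,-0.029,0.18,0,-6,0.8,-0.033,0.205,0,-8,0.8,-0.037,0.23,0,-10,0.8,-0.041,0.255,0,-12.4,0.8,-0.045,0.28,0,-12.4,0.8,-0.049,0.305,0,-12.4,0.8,-0.053,0.33,0,-12.4,0.8,-0.057,0.355,0,-12.4,0.8,-0.061,0.38,0,-12.4,0.8,-0.064,0.4,0,-12.4,0.8,-0.066,0.41,0,-12.4,0.8,-0.066,0.41,0.02,-12.4,0.8,-0.066,0.41,0.04,-12.4,0.8]

```text
time: 17.6
tcp_pos: [484.6, -266.0, 151.6]
tcp_rot: [0.0, 0.997, 0.075, 0.0]
force: [0.4, 0.9, -1.9]
grip_width: 37.2
finger_force: 25.0
```

```bash
python3 - <<'E'
from h import *
c=cam("wrist"); im=robot.capture("wrist"); cv2.imwrite("pics/w7.png",im)
o=robot.get_obs(); print(o["time"],o["tcp_pos"],o["tcp_rot"],o["force"])
hsv=cv2.cvtColor(im,cv2.COLOR_BGR2HSV).astype(int);H,S,V=hsv[...,0],hsv[...,1],hsv[...,2]
ye=((H>18)&(H<35)&(S>130)).astype(np.uint8)
print(blobs(ye,30))
im2=robot.capture("scene"); cv2.imwrite("pics/sc7f.png",im2); 
cv2.imwrite("pics/v7.png",np.vstack([cv2.resize(im,(640,400))[60:260],cv2.resize(im2[80:200,280:472],(640,400))]))
E
```

```text
17.65 [ 482.91176033 -264.45884723  147.77646398] [-0.00212411  0.99718302  0.07493715 -0.00243475] [-2.10807143  1.41128423 -4.52432174]
[([10.7, 75.4], [7, 67, 10, 18, 69]), ([60.8, 76.6], [56, 67, 12, 20, 100]), ([315.6, 125.1], [270, 91, 93, 128, 1018]), ([245.0, 294.8], [241, 271, 12, 48, 264]), ([383.4, 295.0], [377, 271, 12, 48, 271]), ([356.3, 333.5], [206, 320, 270, 23, 1874])]
```

View pics/v7.png

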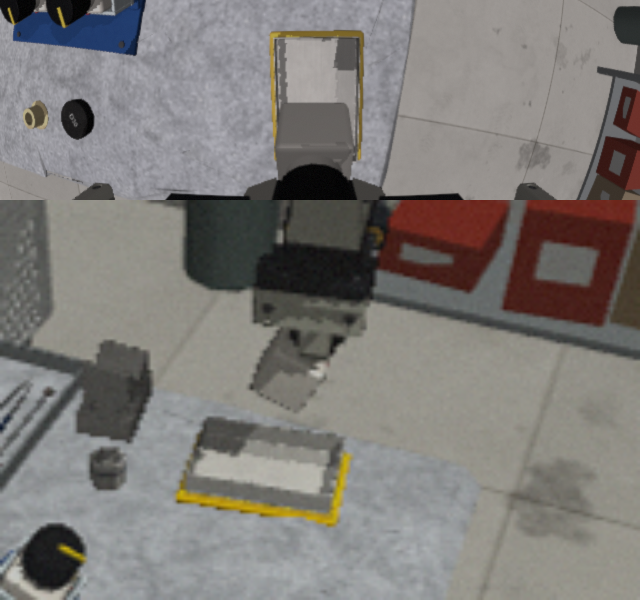

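The jar hangs above the tray and is square to it: jar at (313,135), tray between columns 276 and 362 in the upper picture. Lowering it.

carry_out:
  steps: [0,0,0.015,0,0.8,0,0,0.035,0,0.8,0,0,0.055,0,0.8,0,0,0.068,0,0.8,0,0,0.075,0,0.8,0,0,0.078,0,0.8,0,0,0.078,0,0.8,0,0,0.078,0,0.8]
  squeeze: 20

```text
time: 18.5
tcp_pos: [485.5, -265.9, 75.0]
tcp_rot: [0.0, 0.997, 0.075, 0.001]
force: [-0.4, 0.0, -1.3]
grip_width: 38.0
finger_force: 20.0
```

carry_out:
  steps: [0,0,0.0015,0,0.8,0,0,0.003,0,0.8,0,0,0.004,0,0.8,0,0,0.004,0,0.8,0,0,0.004,0,0.8]

```text
time: 19.0
tcp_pos: [485.0, -265.7, 70.2]
tcp_rot: [0.0, 0.997, 0.075, -0.0]
force: [-1.1, -0.4, -1.3]
grip_width: 37.2
finger_force: 20.0
```

carry_out:
  steps: [0,0,0.001,0,0.8,0,0,0.002,0,0.8,0,0,0.002,0,0.8]

```text
time: 19.3
tcp_pos: [484.9, -265.6, 68.1]
tcp_rot: [-0.0, 0.997, 0.075, -0.0]
force: [-0.2, -0.1, -1.1]
grip_width: 37.4
finger_force: 20.0
```

carry_out:
  steps: [0,0,0.001,0,0.8,0,0,0.002,0,0.8,0,0,0.002,0,0.8]

```text
time: 19.6
tcp_pos: [484.9, -265.6, 66.1]
tcp_rot: [-0.0, 0.997, 0.075, -0.0]
force: [-0.1, 0.4, -1.7]
grip_width: 37.7
finger_force: 20.0
```

carry_out:
  steps: [0,0,0.001,0,0.8,0,0,0.002,0,0.8,0,0,0.002,0,0.8]

```text
time: 19.9
tcp_pos: [485.4, -265.8, 65.5]
tcp_rot: [0.0, 0.997, 0.075, 0.001]
force: [-2.0, 0.8, 7.3]
grip_width: 38.0
finger_force: 20.0
```

The jar's edge touched the tray floor at the height I predicted. I'll ease the grip and pivot the jar upright about that edge.

carry_out:
  steps: [0,0,-0.0005,0,0.8,0,0,-0.0008,0,0.8,0.002,0,-0.001,0,0.8,0.0045,0,-0.0013,0,0.8,0.007,0,-0.0016,0,0.8,0.01,0,-0.0017,0,0.8,0.013,0,-0.0016,0,0.8,0.0165,0,-0.0014,0,0.8,0.0195,0,-0.001,0,0.8,0.0225,0,-0.0005,0,0.8,0.0255,0,0.0,0,0.8,0.0285,0,0.0006,0,0.8,0.031,0,0.0012,0,0.8,0.032,0,0.0016,0,0.8,0.032,0,0.0016,0,0.8,0.032,0,0.0016,0,0.8]
  squeeze: 8

```text
time: 21.5
tcp_pos: [516.8, -260.9, 62.7]
tcp_rot: [0.0, 0.997, 0.075, 0.0]
force: [0.7, 0.8, -0.6]
grip_width: 37.9
finger_force: 8.0
```

```bash
python3 - <<'E'
from h import *
im=robot.capture("side"); sc=robot.capture("scene")
o=robot.get_obs(); print(o["time"],o["tcp_pos"],o["force"],o["wrist_torque"],o["grip_width"])
cv2.imwrite("pics/v8.png",np.vstack([cv2.resize(im[210:340,240:400],(480,390),interpolation=2),cv2.resize(sc[120:190,320:480],(480,210),interpolation=2)]))
E
```

```text
21.6 [ 516.74261519 -260.89736928   62.71987598] [-1.15651493  0.92143525 -0.72393086] [0.08602667 0.0403095  0.04902216] 37.69588076761846
```

View pics/v8.png

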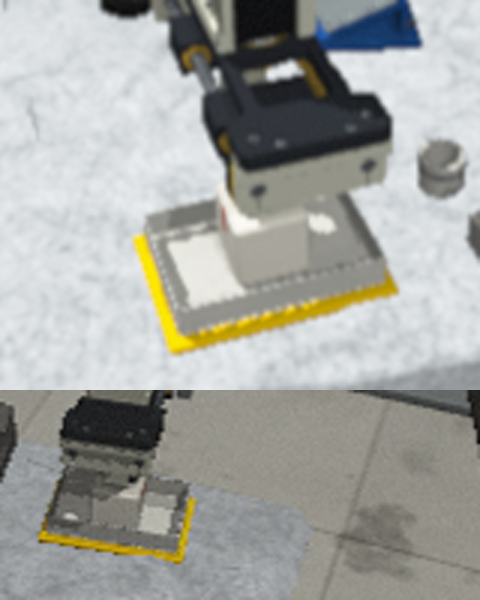

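The jar now stands about upright in the tray, at (265,245) in the crop. I'll lower it the last millimetre, let go gently and back away.

carry_out:
  steps: [0,0,0.0005,0,0.8,0,0,0.0008,0,0.8,0,0,0.0008,0,0.8,0,0,0.0008,0,0.55,0,0,0.0008,0,0.5,0,0,0.0008,0,0.4,0,0,0.0008,0,0.3,0,0,0.0008,0,0.3,0,0,-0.01,0,0.3,0,0,-0.03,0,0.3,0,0,-0.06,0,0.3,0,0,-0.1,0,0.3,0,0,-0.13,0,0.3,0,0,-0.13,0,0.3,0,0,-0.13,0,0.3]
  squeeze: 4

```text
time: 23.1
tcp_pos: [516.8, -260.9, 193.7]
tcp_rot: [0.001, 0.997, 0.075, 0.001]
force: [-0.4, -0.0, -0.5]
grip_width: 64.1
finger_force: 0.0
```

```bash
python3 - <<'E'
from h import *
im=robot.capture("side"); w=robot.capture("wrist")
o=robot.get_obs(); print(o["time"],o["tcp_pos"],o["grip_width"])
cv2.imwrite("pics/v9.png",np.vstack([cv2.resize(im[150:340,250:400],(456,300*190//150),interpolation=2)[:380],cv2.resize(w[100:300,160:460],(456,220))]))
E
```

```text
23.2 [ 516.03080283 -260.44255984  191.69571676] 64.15424466368938
```

View pics/v9.png

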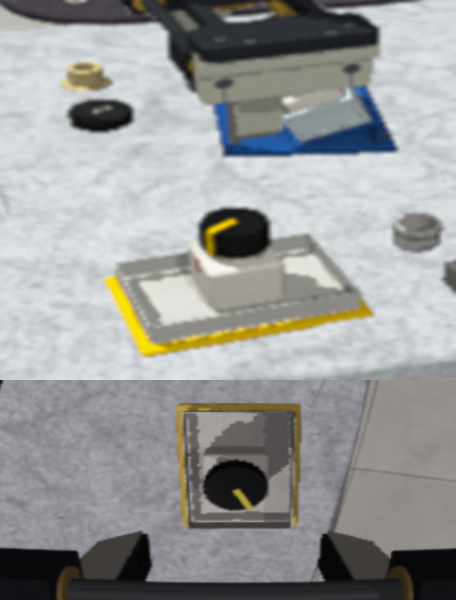

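The jar stands upright in the tray at (240,265), its cap still turned, and nothing is touching it. Handing in the job.

```bash
python3 -c "
from cell import robot
print(robot.job_done())"
```

```text
the job is handed in; nothing more can be done
None
```

I twisted all three caps in the rack and found the left jar's loose (about 35° of turn); it now stands upright in the steel tray, the two tight jars are still in the rack, and the job is handed in at about 23 s with no verdict returned.

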